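# Unlock and hold-test the suction pump

### The job

Take the slot key out of its stand, use it to turn the steel transport lock on top of the suction pump clockwise to its stop, and stand the key back in its stand. Then turn the pump's spring-return dial clockwise past its first and second click to the third (the mark with three dots), and finish while still holding it there, because it springs back when let go. Do not knock over the bottles and the jar.

Things in the scene. Friction and masses are not known exactly. Their poses are not given: they have to be found in the camera images.
- key_grip (a point): The key, loose, 100 to 150 g, upright in the stand: flat black handle 44 mm long (own x), 12 thick (own y), 44 tall; under it a steel collar 32 mm across, 6 thick; then a 10 mm round shank with a flat blade at its end. This point: on the axis, half-way up the handle, 20 mm below its top, 24 mm above the collar's top. z up; same after half a turn; any yaw.
- key_tip (a point): Centre of the lower end of the key's blade, 80 mm below key_grip. The blade is 16 mm wide (own x, as the handle), 3.5 mm thick (own y) and 14 mm tall. The collar's underside is 50 mm above this point. It fits the lock's slot with about 0.16 rad of play either way.
- stand_hole0 (a point): The key's stand: a fixed grey block 70 x 70 x 55 mm, left or right of the pump, with one upright round hole of 21 mm right through. This point: centre of the hole's mouth in the top face. With the key home its collar lies flat on the top face, key_grip is 30 mm above this point and the key may have any yaw.
- lock_slot (a point): The transport lock: a steel head 28 mm across turning on an upright axis in the pump's top. Two cheeks on it, 20 mm long, leave a slot 6 mm wide, 8 mm deep, open at its top and both ends. This point: centre of the slot's floor, on the axis, 4 mm above the case top; z up. Own x runs along the slot, towards the tongue.
- pump: The suction pump: a fixed low white case 260 mm deep (own x), 280 mm wide (own y), with a black panel on its flat top, 90 mm above the table, that carries lock and dial. In the far left corner of the top, as seen from the robot, a fixed jar 72 mm across reaches 204 mm above the table; at the far right a cap 15 mm high. Origin under its centre, z up; front towards the robot (-x).
- lock_tongue (a point): Top of the free end of the lock's steel tongue, 58 mm from the lock's axis. The tongue is 8 mm wide, its top 10 mm above the case top; it runs in line with the slot and starts 14 mm from the axis. While locked it stands in the way of the small lug on the dial's skirt.
- lock (a joint): Angle of the lock in rad: 0 to 0.08 at the start (locked), grows clockwise seen from above, stop at 1.2 (unlocked, about 70 degrees). Stiff (0.05 N m friction); stays where it is left.
- dial_grip (a point): The dial on the pump's top, upright axis, 72 mm from the lock's: a white round skirt 50 mm across and 13 mm high, on it a bar grip 44 mm long (own x), 14 thick (own y), 40 tall. This point: on the axis in the bar, 17 mm below its top, 36 mm above the case top; z up. Own x points to the bar's end with the black pointer line.
- third_mark (a point): The innermost of the three dots that mark the dial's third detent, on the black panel, 41 mm from the dial's axis. The pointer line points at it when the dial is right. The other marks: a bar (rest), one dot, two dots.
- dial (a joint): Angle of the dial in rad: 0 at rest, grows clockwise seen from above; detents at 0.42 (one dot), 0.84 (two dots), 1.26 (three dots), end stop 1.62. A spring (0.08 N m at rest, 0.16 at the end; clicks add about 0.04) always drives it back to 0 when let go. It turns only about 0.1 while the lock is locked.
- pill_bottle: Bystander: a squat white plastic pill bottle, 52 mm across, 85 mm tall, loose on the table; origin under its centre, z up. Not to be knocked over.
- brown_bottle: Bystander: an amber glass bottle, 60 mm across, 120 mm tall, loose on the table; origin under its centre, z up. Not to be knocked over.
- swab_jar: Bystander: a clear glass jar with a steel lid, 72 mm across, 100 mm tall, loose on the table; origin under its centre, z up. Not to be knocked over.
Things that resemble listed ones, but are neither listed nor needed, are in the scene too. Leave any red or yellow look-alike of the part that bears key_grip alone.

How it is judged:
By the outcome, as a careful person would: the job done as asked, in the order asked, and still so for the second after the job is handed in, while the arm keeps its last pose, push and grip.
It also fails if it takes over 72 s, if anything falls off the work surface, if the arm or the gripper's body presses on something with over 40 N, if the wrist force passes 120 N, or if a joint passes its speed limit or range.

### The arm

A 6-joint arm with a two-finger parallel gripper is mounted at the origin on the work surface. World frame = base frame: x ahead of the robot, y to its left, z up, the work surface at z = 0. Lengths are in m, angles in rad, forces in N, time in s.
With the tool pointing down it reaches from about 0.4 to 0.925 m from the base axis. Payload 12.5 kg.
Tool frame: the origin (TCP) lies at the very end of the fingers, on their centre line; the grasp point (between the pads) lies 19 mm behind it; y points along the fingers, x is the direction in which the jaws open and shut, and the axes are right-handed (so a half turn about y gives the same grasp; the last joint's range is limited). The gripper opens to 95 mm and grips with 3 to 60 N. Pads are 20 mm wide; open, the fingers measure 119 mm over their backs; the gripper's body (75 mm by 180 mm) begins 59 mm behind the grasp point.
Start: joints at [-1.402, 0.491, 1.559, -0, 1.092, -0.106], TCP at [0.17, -0.602, 0.215] pointing down, gripper open.
Joint ranges: [-3.1, 3.1], [-0.84, 2.19], [0.05, 2.79], [-1.13, 4.28], [0.06, 2.93], [-2.69, 2.69]. Speed limits (rad/s): [2.22, 2.22, 2.79, 3.14, 3.14, 3.14].

### API

Orientations are given as a rotation vector (axis times angle).
In Python, from workcell import r, eyes, order gives the robot as it stands. The module is installed in compiled form; this text tells all that it offers.
- The arm moves only by the tool move_arm, never from a script. Its argument "series" is a list of rows, each a list of 5 numbers: the gripper command: -1 is shut, 1 is fully open, values between are in proportion, then the shift along the tool's x, y, z as a fraction of full scale, then the turn about the tool's y as a fraction of full scale. In form: [[hand, dx, dy, dz, yaw], ...]. A call has 1 to 12 rows; each row shifts and turns the commanded pose from where the row before left it, along the tool's axes as they then stand; what a row does not reach is not made up. Full scale, the value 1, is 0.15 m for a shift and 60 degrees for a turn. A row lasts 1/10 s, in which the tool goes at most 50 mm and 8.59 degrees, less where a joint would pass 70% of its speed; a pose out of reach is approached as far as the arm can. A call with a number of a shift or a turn outside -1 to 1 is refused whole. A call with a gripper value outside its range is refused whole. The fingers move at their own pace and stop on an object; "force" is the grip in N (left out, the last holds). Time passes only in rows, so rows that do not move let the fingers close. It gives the time, the measured TCP pose, the force and the opening at its end, in the units of the state.
- r.state(): the state, without advancing time (a new reading comes with each control period).
- eyes.get_image(name): name is "scene" or "side" or "wrist"; returns a dict with "image" (420x560x3 uint8, red, green, blue), "intrinsics" (3x3 intrinsics, pixels), "R" (3x3) and "t" (3): a world point X has camera coordinates R X + t. Camera axes: x right, y down, z forward; pixel columns grow to the right and rows downward; lengths in m; the calibration is good to about 2 mm. A picture is of the moment at which its call begins. There is no depth.
- order.finish_job(): hands the job in, once; it reports no verdict.
The state is a dict: "t": time; "q": joint angles; "qd": joint speeds; "joint_torque": joint torques, N m; "tool_pos": TCP position; "eef_rot": TCP orientation; "wrist_force": force on the tool from outside, world axes, zero at the start; "wrist_torque": the same for the moment, N m; "gripper_width": finger opening in m.
Only numpy, scipy, OpenCV 4.12 (cv2) and the standard library are available. Lean on these libraries where they do the work, as an engineer would, in place of code of your own. Each camera call takes 0.05 s, during which the arm holds its last target. There are 200 camera calls.

## Working session

There is one attempt and no reset: what is moved stays moved. The work goes in short steps, Python scripts to look and compute and a tool call to move; the robot and the scene stay as the last step left them, time stands still between calls to the robot, and variables do not carry over. Pictures are saved under pics/ and viewed, about 8 in all and at most 12, crops included, and the job is handed in when it is done.

Besides the shell and the picture viewer there is one more tool, called after "Call:" as name(argument=value, ...) on one line, values as JSON. move_arm: Moves the arm, as the interface text tells. Its arguments: {"type":"object","properties":{"series":{"type":"array"},"force":{"type":"number"}},"required":["series"]}

```bash
mkdir -p pics; cat > h.py <<'E'
import numpy as np, cv2
from scipy.spatial.transform import Rotation as Ro
from workcell import r, eyes, order
def snap(n,f):
    d=eyes.get_image(n); im=cv2.cvtColor(d["image"],cv2.COLOR_RGB2BGR); cv2.imwrite(f"pics/{f}.png",im)
    np.savez(f"pics/{f}.npz",K=d["intrinsics"],R=d["R"],t=d["t"]); return im
def cam(f): z=np.load(f"pics/{f}.npz"); return z["K"],z["R"],z["t"]
def ray(f,u,v,h):
    K,R,t=cam(f); c=-R.T@t; d=R.T@np.linalg.inv(K)@np.array([u,v,1.]); return c+d*(h-c[2])/d[2]
def proj(f,X):
    K,R,t=cam(f); p=K@(R@np.array(X)+t); return p[:2]/p[2]
def st():
    s=r.state(); return s
E
python3 - <<'E'
from h import *
a=snap("scene","s0");b=snap("side","d0");c=snap("wrist","w0")
for f in("s0","d0","w0"):
    K,R,t=cam(f);print(f,K[0,0],(-R.T@t).round(3),R[2].round(2))
cv2.imwrite("pics/v1.png",cv2.resize(np.hstack([a,b]),(800,300)))
s=st();print(s);print(Ro.from_rotvec(s["eef_rot"]).as_matrix().round(3))
E
```

```text
s0 539.8402322784253 [1.484 0.092 0.898] [-0.78 -0.09 -0.62]
d0 429.63436610974424 [0.484 0.887 0.665] [ 0.01 -0.85 -0.53]
w0 338.01263431747975 [ 0.239 -0.582  0.385] [-0.25 -0.07 -0.97]
{'t': 0.15, 'q': array([-1.40160479e+00,  4.91406443e-01,  1.55930491e+00,  1.51233600e-06,
        1.09165158e+00, -1.05600546e-01]), 'qd': array([-0.00113055, -0.00038418, -0.00094307, -0.00073721, -0.00143217,
       -0.00085341]), 'joint_torque': array([ 1.78361290e-03, -6.12895632e+01, -2.58277345e+01,  6.92926836e-02,
        4.73138387e-02, -7.85656562e-05]), 'tool_pos': array([ 0.16958628, -0.60138455,  0.21420665]), 'eef_rot': array([-1.32620436,  1.00481179, -1.00387866]), 'wrist_force': array([ 0.32094416, -1.47396763,  0.62040573]), 'wrist_torque': array([-0.01246875, -0.01919538, -0.00900437]), 'gripper_width': 0.09529553686950348}
[[ 0.271 -0.     0.962]
 [-0.962  0.001  0.271]
 [-0.001 -1.     0.   ]]
```

View pics/s0.png

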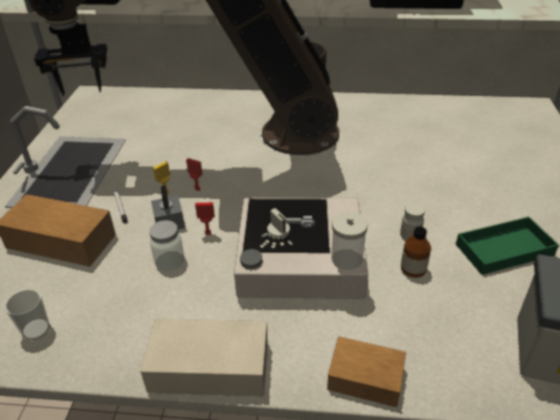

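View pics/d0.png

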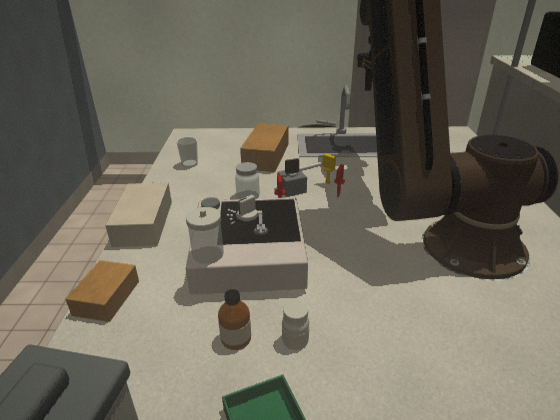

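The scene view shows the grey stand at (167,208) with a black handle, the pump with the lock at (300,220) and the dial at (277,230). The yellow key is at (162,175) and the red ones at (195,170) and (205,212). An enlarged crop should confirm which is which.

```bash
python3 - <<'E'
from h import *
a=cv2.imread("pics/s0.png");b=cv2.imread("pics/d0.png")
A=cv2.resize(a[140:280,130:250],None,fx=3,fy=3,interpolation=2)
A2=cv2.resize(a[180:290,230:380],None,fx=3,fy=3,interpolation=2)
B=cv2.resize(b[140:215,225:365],None,fx=3,fy=3,interpolation=2)
B2=cv2.resize(b[180:270,180:320],None,fx=3,fy=3,interpolation=2)
L=np.zeros((600,800,3),np.uint8)
L[:420,:360]=A; L[:270,360:800]=A2[:, :440]; L[270:495,360:780]=B
cv2.imwrite("pics/c1.png",L)
for n,f,u,v,h in [("standS","s0",167,203,.055),("standD","d0",292,176,.055),("lockS","s0",307,221,.1),("lockD","d0",261,230,.1),("dialS","s0",278,225,.103),("dialD","d0",245,214,.103)]: print(n,ray(f,u,v,h).round(3))
E
```

```text
Traceback (most recent call last):
ValueError: could not broadcast input array from shape (330,440,3) into shape (270,440,3)
```

```bash
python3 - <<'E'
from h import *
a=cv2.imread("pics/s0.png");b=cv2.imread("pics/d0.png")
A=cv2.resize(a[140:280,130:250],None,fx=3,fy=3,interpolation=2)
A2=cv2.resize(a[180:270,230:376],None,fx=3,fy=3,interpolation=2)
B=cv2.resize(b[140:215,225:365],None,fx=3,fy=3,interpolation=2)
L=np.zeros((600,800,3),np.uint8)
L[:420,:360]=A; L[:270,360:798]=A2; L[270:495,360:780]=B
cv2.imwrite("pics/c1.png",L)
for n,f,u,v,h in [("standS","s0",167,203,.055),("standD","d0",292,176,.055),("lockS","s0",307,221,.1),("lockD","d0",261,230,.1),("dialS","s0",278,225,.103),("dialD","d0",245,214,.103)]: print(n,ray(f,u,v,h).round(3))
E
```

```text
standS [ 0.449 -0.307  0.055]
standD [ 0.46  -0.297  0.055]
lockS [0.546 0.052 0.1  ]
lockD [0.538 0.062 0.1  ]
dialS [ 0.569 -0.012  0.103]
dialD [ 0.58  -0.003  0.103]
```

View pics/c1.png

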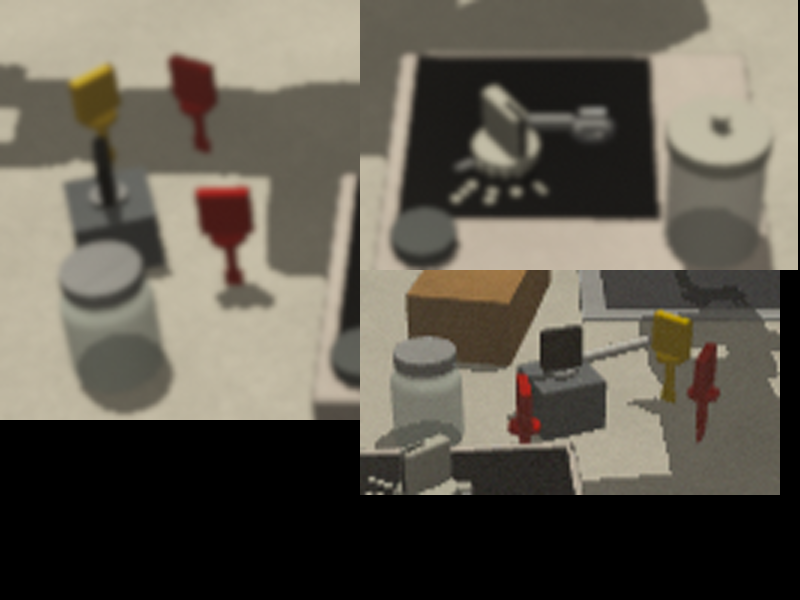

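The black key is in the stand at scene (167,203). The two red keys and the yellow one are free-standing look-alikes, which I'll leave alone. Its handle runs roughly along world x. The side crop shows the same key at (292,170). Next I'll move above the stand.

Call:
move_arm(series=[[1, -0.15, 0, 0.25, 0], [1, -0.15, 0, 0.25, 0], [1, -0.15, 0, 0.25, 0], [1, -0.15, 0, 0.25, 0], [1, -0.15, 0, 0.25, 0], [1, -0.15, 0, 0.25, 0], [1, -0.15, 0, 0.25, 0], [1, -0.15, 0, 0.25, 0], [1, -0.2, 0, 0.3, 0], [1, 0, 0, 0, 0.131], [1, 0, 0, 0, 0.131], [1, 0, 0, 0, 0]])

```text
t: 1.35
tool_pos: [0.4423, -0.3085, 0.2145]
eef_rot: [-1.209, 1.21, -1.209]
wrist_force: [0.7, -0.4, 0.6]
gripper_width: 0.095
```

```bash
python3 - <<'E'
from h import *
w=snap("wrist","w1");snap("scene","s1");snap("side","d1")
s=st();print(s["tool_pos"].round(4),s["q"].round(3),Ro.from_rotvec(s["eef_rot"]).as_matrix().round(3))
E
```

```text
[ 0.4418 -0.3091  0.2145] [-0.733  0.37   1.769 -0.     1.003  0.834] [[ 0.004 -0.     1.   ]
 [-1.     0.     0.004]
 [-0.    -1.    -0.   ]]
```

View pics/w1.png

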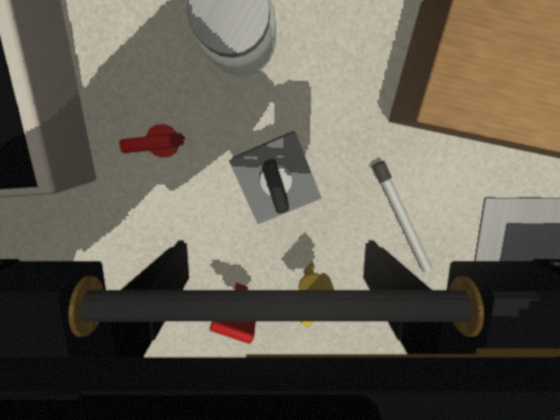

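The wrist view shows the key handle at (276,186) and its collar at (275,181). The blue-grey stand top spans (232–321, 133–222), and the red and yellow keys are clear of it. I'll compute the handle pose now.

```bash
python3 - <<'E'
from h import *
im=cv2.imread("pics/w1.png");g=im.max(2)
m=np.zeros_like(g);m[150:222,250:300]=(g[150:222,250:300]<60)*255
n,l,stt,c=cv2.connectedComponentsWithStats(m)
k=1+stt[1:,4].argmax();ys,xs=np.nonzero(l==k)
print(stt[k],c[k],cv2.minAreaRect(np.c_[xs,ys].astype(np.float32)))
for p in [(268,164),(281,208),(270,165),(284,210)]: print(p,ray("w1",*p,.105).round(4))
print("collar",ray("w1",275,182,.061).round(4))
# stand corners
for p in [(232,160),(294,133),(321,196),(259,222)]: print(ray("w1",*p,.055).round(4))
print(proj("w1",[.4418,-.3091,.105]),proj("w1",[.4418,-.3091,.2145]))
cv2.imwrite("pics/k.png",cv2.resize(im[120:235,220:335],None,fx=5,fy=5,interpolation=cv2.INTER_CUBIC))
E
```

```text
[262 158  26  55 740] [275.01486486 184.36486486] ((274.603759765625, 185.1132049560547), (54.66950607299805, 15.933825492858887), 74.05460357666016)
(268, 164) [ 0.4803 -0.3019  0.105 ]
(281, 208) [ 0.4427 -0.3128  0.105 ]
(270, 165) [ 0.4795 -0.3036  0.105 ]
(284, 210) [ 0.4409 -0.3154  0.105 ]
collar [ 0.4576 -0.3076  0.061 ]
[ 0.4782 -0.2658  0.055 ]
[ 0.5037 -0.3257  0.055 ]
[ 0.4424 -0.3535  0.055 ]
[ 0.4153 -0.2912  0.055 ]
[276.67880599 209.04195211] [277.13082332 259.1846362 ]
```

View pics/k.png

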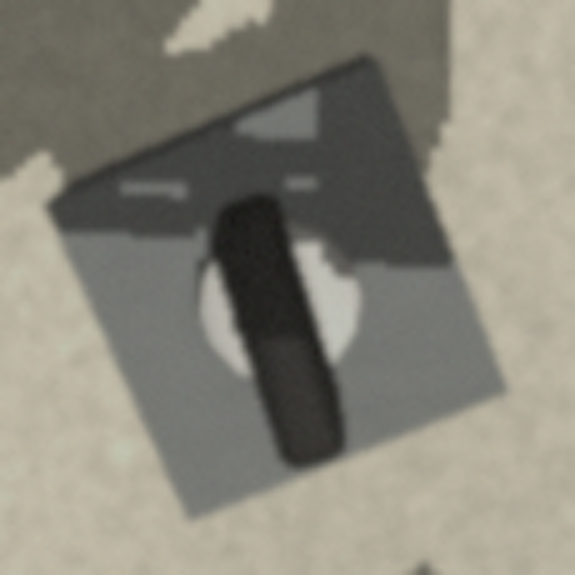

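Call:
move_arm(series=[[0, 0, 0, 0.113, 0], [0, 0, 0, 0, -0.134], [0, 0, 0, 0, -0.133], [0, 0, 0.15, 0, 0], [0, 0, 0.2, 0, 0], [0, 0, 0.2, 0, 0], [0, 0, 0.2, 0, 0], [0, 0, 0.2, 0, 0], [0, 0, 0.027, 0, 0], [0, 0, 0, 0, 0], [0, 0, 0, 0, 0]])

```text
t: 2.6
tool_pos: [0.4594, -0.3095, 0.0694]
eef_rot: [-1.329, 0.999, -1.001]
wrist_force: [-0.1, 0.0, -0.2]
gripper_width: 0.0471
```

Call:
move_arm(series=[[-1, 0, 0, 0, 0], [-1, 0, 0, 0, 0], [-1, 0, 0, 0, 0], [-1, 0, 0, 0, 0], [-1, 0, 0, 0, 0], [-1, 0, 0, 0, 0]], force=40)

```text
t: 3.2
tool_pos: [0.459, -0.3089, 0.0682]
eef_rot: [-1.329, 1.0, -1.001]
wrist_force: [-0.3, 1.2, 2.7]
gripper_width: 0.0119
```

Call:
move_arm(series=[[-1, 0, -0.1, 0, 0], [-1, 0, -0.26, 0, 0], [-1, 0, -0.26, 0, 0], [-1, 0, -0.26, 0, 0], [-1, 0, -0.26, 0, 0], [-1, 0, 0, 0, 0]])

```text
t: 3.8
tool_pos: [0.4603, -0.3099, 0.2438]
eef_rot: [-1.329, 0.994, -1.007]
wrist_force: [0.2, -0.4, -1.8]
gripper_width: 0.0117
```

Call:
move_arm(series=[[-1, -0.228, 0, 0.1375, 0], [-1, -0.228, 0, 0.1375, 0], [-1, -0.228, 0, 0.1375, 0], [-1, -0.228, 0, 0.1375, 0], [-1, -0.228, 0, 0.1375, 0], [-1, -0.228, 0, 0.1375, 0], [-1, -0.228, 0, 0.1375, 0], [-1, -0.228, 0, 0.1375, 0]])

```text
t: 4.6
tool_pos: [0.5417, 0.0013, 0.2379]
eef_rot: [-1.33, 1.002, -1.0]
wrist_force: [0.8, -1.0, -1.6]
gripper_width: 0.0118
```

Call:
move_arm(series=[[-1, 0, 0, 0, -0.137], [-1, 0, 0, 0, -0.137], [-1, 0, 0, 0, -0.137], [-1, 0, 0, 0, -0.137], [-1, 0, 0, 0, -0.137], [-1, 0, 0, 0, -0.137], [-1, 0, 0, 0, -0.137], [-1, 0, 0, 0, -0.137], [-1, 0, 0, 0, -0.137], [-1, 0, 0, 0, 0], [-1, 0, 0, 0, 0]])

```text
t: 5.7
tool_pos: [0.5417, -0.0003, 0.2383]
eef_rot: [-1.571, 0.004, -0.002]
wrist_force: [0.7, 0.2, -1.0]
gripper_width: 0.0119
```

```bash
python3 - <<'E'
from h import *
w=snap("wrist","w2");snap("scene","s2");snap("side","d2")
s=st();print(s["tool_pos"].round(4),s["q"].round(3),s["gripper_width"],Ro.from_rotvec(s["eef_rot"]).as_matrix().round(3))
E
```

```text
[ 5.419e-01 -4.000e-04  2.388e-01] [-0.123  0.348  1.732 -0.     1.063 -0.12 ] 0.012013596190047203 [[ 1.    -0.     0.002]
 [-0.002 -0.     1.   ]
 [-0.    -1.    -0.   ]]
```

View pics/w2.png

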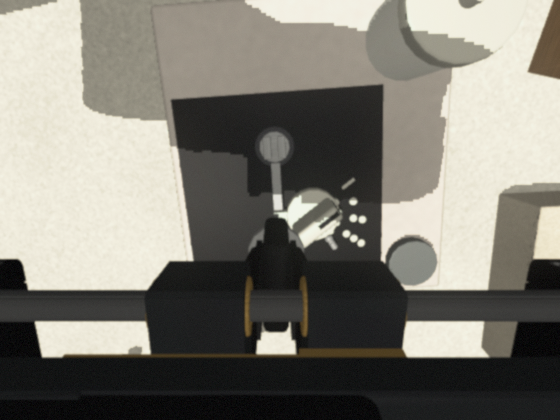

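Lock head is at (274,147) with the tongue running to about (279,210), dial centre near (313,218), rest bar at (348,184), and three dots near (354,239). I'll measure these numerically.

```bash
python3 - <<'E'
from h import *
im=cv2.imread("pics/w2.png");g=cv2.cvtColor(im,6)
m=np.zeros_like(g);m[115:212,240:300]=(g[115:212,240:300]>55)*255
n,l,s,c=cv2.connectedComponentsWithStats(m)
for i in range(1,n):
    if s[i,4]>30: print(s[i],c[i])
for v in range(165,208,6):
    x=np.nonzero(g[v,262:292]>70)[0]+262; print(v,x.min() if len(x) else 0,x.max() if len(x) else 0,end='; ')
T=(g>150).astype(np.uint8)*255;T[:170]=0;T[252:]=0;T[:,:340]=0;T[:,370:]=0
n,l,s,c=cv2.connectedComponentsWithStats(T)
print()
for i in range(1,n): print(s[i,4],c[i],ray("w2",*c[i],.09).round(4))
L=cv2.resize(im[110:260,230:380],None,fx=4,fy=4,interpolation=cv2.INTER_CUBIC)
L[:,:]=cv2.convertScaleAbs(L,alpha=1.3,beta=15)
cv2.imwrite("pics/lock.png",L)
print(proj("w2",[.5419,-.0004,.2388-.063]),ray("w2",274,147,.102),ray("w2",278,210,.1))
E
```

```text
[ 240  128   60   84 2636] [269.93133536 176.28603945]
165 271 280; 171 271 280; 177 272 280; 183 272 280; 189 272 281; 195 271 282; 201 272 291; 207 272 291; 
39 [352.74358974 201.56410256] [ 0.6154 -0.0026  0.09  ]
1 [340. 211.] [ 0.6035 -0.0121  0.09  ]
48 [352.9375     217.83333333] [ 0.6165 -0.019   0.09  ]
46 [361.91304348 219.        ] [ 0.6254 -0.0203  0.09  ]
90 [349.78888889 235.74444444] [ 0.6144 -0.0376  0.09  ]
47 [360.70212766 242.55319149] [ 0.6257 -0.0448  0.09  ]
[276.9908603  225.70555756] [0.5394535  0.05053871 0.102     ] [ 0.54290364 -0.00826409  0.1       ]
```

View pics/lock.png

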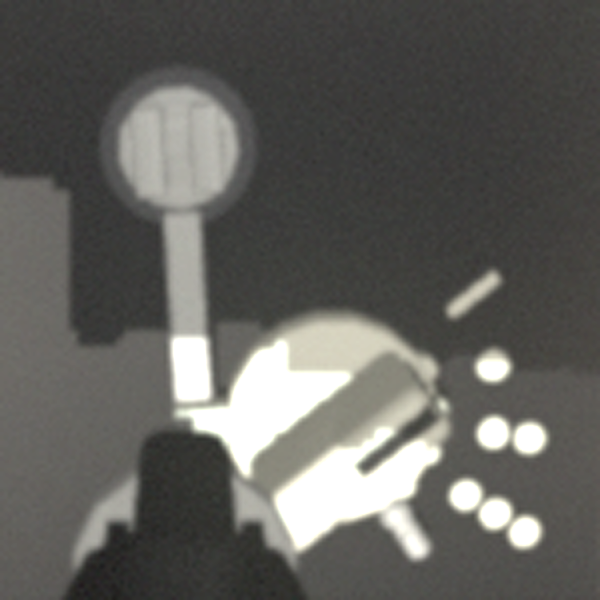

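The slot runs at about 93° world yaw, and the lock is at about (0.540, 0.050). Next I'll hover with the tip about 18 mm above the slot floor and check.

Call:
move_arm(series=[[-1, -0.013, 0, 0.168, 0], [-1, 0, 0, 0.168, 0], [-1, 0, 0, 0, -0.053], [-1, 0, 0.2, 0, 0], [-1, 0, 0.2, 0, 0], [-1, 0, 0.02, 0, 0], [-1, 0, 0, 0, 0], [-1, 0, 0, 0, 0]])

```text
t: 6.65
tool_pos: [0.5406, 0.05, 0.1773]
eef_rot: [-1.571, -0.045, 0.042]
wrist_force: [-0.6, -0.3, -1.3]
gripper_width: 0.0119
```

```bash
python3 - <<'E'
from h import *
w=snap("wrist","w3");a=snap("scene","s3");b=snap("side","d3")
s=st();print(s["tool_pos"].round(4),s["q"].round(3),Ro.from_rotvec(s["eef_rot"]).as_matrix().round(3)[:,0])
p=s["tool_pos"]
tip=p-[0,0,.063]
L=np.zeros((600,800,3),np.uint8)
for f,im,o,sz in (("w3",w,(0,0),400),("s3",a,(400,0),400),("d3",b,(0,400),200)):
    t=proj(f,tip);k=proj(f,[.540,.0497,.094]);print(f,t.round(1),k.round(1))
def crop(im,c,hw,fx):
    u,v=int(c[0]),int(c[1]);return cv2.convertScaleAbs(cv2.resize(im[v-hw:v+hw,u-hw:u+hw],None,fx=fx,fy=fx,interpolation=2),alpha=1.4,beta=10)
L[:400,:400]=crop(w,proj("w3",tip),50,4)
L[:400,400:]=crop(a,proj("s3",tip),25,8)
L[400:,:200]=crop(b,proj("d3",tip),20,5)
cv2.imwrite("pics/h3.png",L)
E
```

```text
[0.5404 0.05   0.1772] [-0.029  0.418  1.806 -0.     0.916 -0.085] [0.998 0.056 0.002]
w3 [276.1 225.4] [275.5 218.1]
s3 [306.4 214.5] [306.2 221.1]
d3 [260.2 222. ] [260.7 229.1]
```

View pics/h3.png

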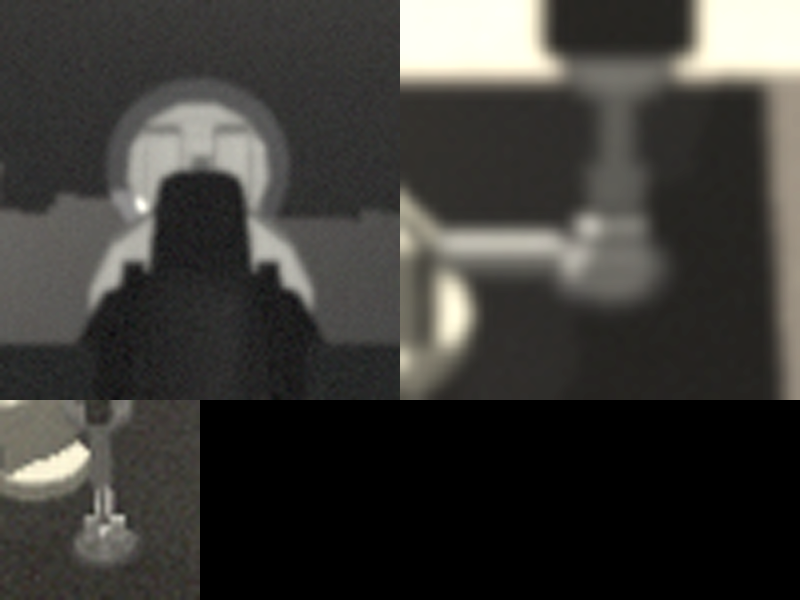

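The wrist crop shows the slot edges at crop x 183 and 215 (centre 199) against a key centre of 201, so they are aligned. I'll lower it.

Call:
move_arm(series=[[-1, -0.003, 0.03, 0, 0], [-1, 0, 0.03, 0, 0], [-1, 0, 0.03, 0, 0], [-1, 0, 0.03, 0, 0], [-1, 0, 0, 0, 0]])

```text
t: 7.3
tool_pos: [0.5394, 0.05, 0.1575]
eef_rot: [-1.57, -0.043, 0.044]
wrist_force: [0.4, -0.1, -1.4]
gripper_width: 0.0117
```

```bash
python3 - <<'E'
from h import *
s=st();print(s["tool_pos"].round(4),s["wrist_force"].round(2),s["wrist_torque"].round(3),Ro.from_rotvec(s["eef_rot"]).as_matrix().round(3)[:,0])
E
```

```text
[0.5394 0.05   0.1575] [ 0.37 -0.15 -1.39] [-0.01  -0.102  0.045] [ 0.998  0.056 -0.001]
```

The tip is fully in the slot with no contact force. Now I'll turn it clockwise.

Call:
move_arm(series=[[-1, 0, 0, 0, 0.1], [-1, 0, 0, 0, 0.1], [-1, 0, 0, 0, 0.1], [-1, 0, 0, 0, 0.1], [-1, 0, 0, 0, 0.1], [-1, 0, 0, 0, 0.1], [-1, 0, 0, 0, 0.1], [-1, 0, 0, 0, 0.1], [-1, 0, 0, 0, 0.1], [-1, 0, 0, 0, 0.1], [-1, 0, 0, 0, 0.1], [-1, 0, 0, 0, 0]])

```text
t: 8.5
tool_pos: [0.5397, 0.0501, 0.158]
eef_rot: [-1.397, 0.854, -0.854]
wrist_force: [1.4, 0.4, -2.5]
gripper_width: 0.0122
```

```bash
python3 - <<'E'
from h import *
s=st();x=Ro.from_rotvec(s["eef_rot"]).as_matrix()[:,0];print(s["tool_pos"].round(4),s["wrist_force"].round(2),s["wrist_torque"].round(3),np.degrees(np.arctan2(x[1],x[0])))
E
```

```text
[0.5397 0.0501 0.158 ] [ 1.41  0.42 -2.5 ] [ 0.14  -0.303  0.056] -62.882116962074996
```

Call:
move_arm(series=[[-1, 0, 0, 0, 0.06], [-1, 0, 0, 0, 0.05], [-1, 0, 0, 0, 0.04], [-1, 0, 0, 0, 0]])

```text
t: 8.9
tool_pos: [0.5396, 0.0501, 0.158]
eef_rot: [-1.344, 0.97, -0.97]
wrist_force: [0.5, 2.2, -2.3]
gripper_width: 0.0115
```

```bash
python3 - <<'E'
from h import *
s=st();x=Ro.from_rotvec(s["eef_rot"]).as_matrix()[:,0];print(s["tool_pos"].round(4),s["wrist_force"].round(2),s["wrist_torque"].round(3),np.degrees(np.arctan2(x[1],x[0])))
E
```

```text
[0.5396 0.0501 0.158 ] [ 0.48  2.17 -2.32] [ 0.354 -0.321  0.049] -71.66899491671627
```

Call:
move_arm(series=[[-1, 0, 0, 0, 0.03], [-1, 0, 0, 0, 0.03], [-1, 0, 0, 0, 0]])

```text
t: 9.2
tool_pos: [0.5396, 0.0501, 0.158]
eef_rot: [-1.32, 1.017, -1.018]
wrist_force: [0.4, 1.6, -3.0]
gripper_width: 0.0119
```

```bash
cat > q.py <<'E'
from h import *
s=st();x=Ro.from_rotvec(s["eef_rot"]).as_matrix()[:,0];print(s["tool_pos"].round(4),s["wrist_force"].round(2),s["wrist_torque"].round(3),np.degrees(np.arctan2(x[1],x[0])).round(2),s["gripper_width"],s["q"].round(2))
E
python3 q.py
```

```text
[0.5396 0.0501 0.158 ] [ 0.35  1.6  -3.03] [ 0.415 -0.45   0.102] -75.26 0.011946400302888686 [-0.03  0.44  1.83  0.    0.87  1.28]
```

Call:
move_arm(series=[[-1, 0, 0, 0, 0.04], [-1, 0, 0, 0, 0.03], [-1, 0, 0, 0, 0]])

```text
t: 9.5
tool_pos: [0.5396, 0.0502, 0.158]
eef_rot: [-1.29, 1.072, -1.073]
wrist_force: [2.1, 3.4, -3.5]
gripper_width: 0.0119
```

```bash
python3 q.py
```

```text
[0.5396 0.0502 0.158 ] [ 2.08  3.37 -3.5 ] [ 0.678 -0.478  0.149] -79.46 0.011920915542996485 [-0.03  0.44  1.83  0.    0.87  1.36]
```

Torque is rising (0.05 → 0.10 → 0.15 N·m), so the stop is reached. I'll relax the turn, lift, and view the lock.

Call:
move_arm(series=[[-1, 0, 0, 0, -0.125], [-1, 0, 0, 0, 0], [-1, 0, -0.05, 0, 0], [-1, 0, -0.1, 0, 0], [-1, 0, -0.2, 0, 0], [-1, 0, -0.25, 0, 0], [-1, 0, 0, 0, 0], [-1, 0, 0, 0, 0]])

```text
t: 10.3
tool_pos: [0.5394, 0.0499, 0.2488]
eef_rot: [-1.34, 0.976, -0.978]
wrist_force: [-0.4, -0.2, -1.8]
gripper_width: 0.0119
```

```bash
python3 q.py; python3 - <<'E'
from h import *
w=snap("wrist","w4");a=snap("scene","s4");b=snap("side","d4")
L=np.zeros((420,800,3),np.uint8)
L[:,:560]=w; L[:210,560:]=cv2.resize(a[185:255,240:320],(240,210)); L[210:,560:]=cv2.resize(b[190:260,210:290],(240,210))
cv2.imwrite("pics/v4.png",L)
E
```

```text
[0.5394 0.0499 0.2488] [-0.39 -0.15 -1.76] [-0.039  0.012  0.044] -72.17 0.011939662138995218 [-0.03  0.34  1.72 -0.    1.08  1.23]
```

View pics/v4.png

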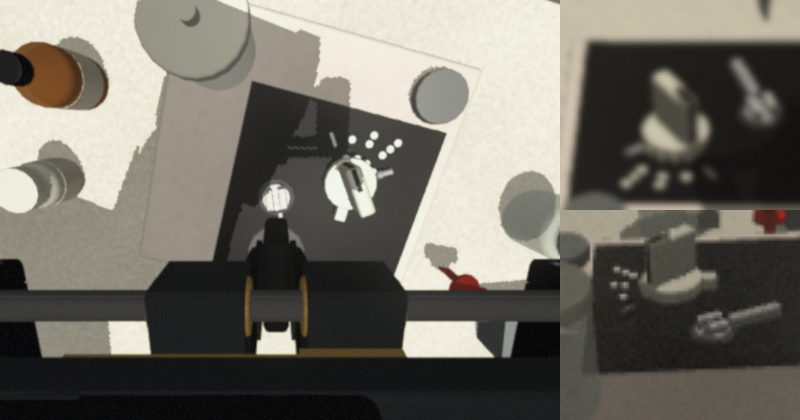

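The tongue now points towards the robot, clear of the dial's lug, and the dial is at wrist (350,185). I'll compute the angles and return the key.

```bash
python3 - <<'E'
from h import *
from scipy.optimize import least_squares
a=ray("d4",260.7,228.3,.098);b=ray("d4",283.3,222.7,.1);print(a,b,np.degrees(np.arctan2(*(b-a)[1::-1])))
g=cv2.cvtColor(cv2.imread("pics/s4.png"),6)
im=cv2.imread("pics/w4.png");g=cv2.cvtColor(im,6)
T=(g>140).astype(np.uint8)*255;M=np.zeros_like(T);M[125:180,326:408]=255
n,l,s,c=cv2.connectedComponentsWithStats(T&M)
for i in range(1,n): print(s[i,4],c[i].round(1),ray("w4",*c[i],.09).round(4))
print("jar",ray("w4",193,38,.19),ray("w4",274.5,198,.098))
E
```

```text
[0.53968768 0.05228523 0.098     ] [0.48657925 0.03197141 0.1       ] -159.06829511905173
119 [371.4 139.3] [ 0.6206 -0.0197  0.09  ]
14 [332.8 138.8] [0.6098 0.0156 0.09  ]
56 [351.8 139.1] [ 0.615  -0.0019  0.09  ]
175 [389.8 148.8] [ 0.6178 -0.0399  0.09  ]
464 [367.3 169.1] [ 0.5929 -0.0266  0.09  ]
2 [346.5 156. ] [ 0.5985 -0.0027  0.09  ]
1 [342. 161.] [ 5.927e-01 -3.000e-04  9.000e-02]
178 [333.7 173. ] [0.5792 0.0033 0.09  ]
13 [350.2 175.6] [ 0.5818 -0.013   0.09  ]
jar [0.63994977 0.13635719 0.19      ] [0.53931199 0.05145719 0.098     ]
```

Call:
move_arm(series=[[-1, 0.2, 0, -0.16, 0], [-1, 0.25, 0, -0.15, 0], [-1, 0.25, 0, -0.15, 0], [-1, 0.25, 0, -0.15, 0], [-1, 0.25, 0, -0.15, 0], [-1, 0.25, 0, -0.15, 0], [-1, 0.25, 0, -0.15, 0], [-1, 0.25, 0, -0.15, 0], [-1, 0.25, 0, -0.13, 0], [-1, 0, 0, 0, 0], [-1, 0, 0, 0, 0]])

```text
t: 11.55
tool_pos: [0.4491, -0.3262, 0.2468]
eef_rot: [-1.34, 0.98, -0.976]
wrist_force: [-0.2, 0.2, -1.6]
gripper_width: 0.0126
```

```bash
python3 q.py
```

```text
[ 0.4491 -0.3262  0.2468] [-0.21  0.23 -1.63] [ 0.049 -0.014 -0.034] -72.22 0.01258424192402154 [-0.75  0.36  1.69  0.    1.1   0.51]
```

Call:
move_arm(series=[[-1, -0.087, 0, 0.101, 0], [-1, 0, 0.2, 0, 0], [-1, 0, 0.2, 0, 0], [-1, 0, 0.2, 0, 0], [-1, 0, 0.2, 0, 0], [-1, 0, 0, 0, 0], [-1, 0, 0, 0, 0]])

```text
t: 12.25
tool_pos: [0.4604, -0.3079, 0.1284]
eef_rot: [-1.341, 0.976, -0.974]
wrist_force: [0.5, -0.4, -0.6]
gripper_width: 0.0118
```

```bash
python3 q.py; python3 - <<'E'
from h import *
w=snap("wrist","w5");a=snap("scene","s5");b=snap("side","d5")
L=np.zeros((420,800,3),np.uint8)
L[:,:400]=cv2.resize(w[150:276,220:340],(400,420)); L[:,400:600]=cv2.resize(a[170:240,145:190],(200,420)); L[:,600:]=cv2.resize(b[145:205,270:315],(200,420))
cv2.imwrite("pics/v5.png",L)
E
```

```text
[ 0.4604 -0.3079  0.1284] [ 0.52 -0.42 -0.58] [ 0.006 -0.     0.041] -72.04 0.011818056031670146 [-0.71  0.5   1.83  0.    0.82  0.55]
```

View pics/v5.png

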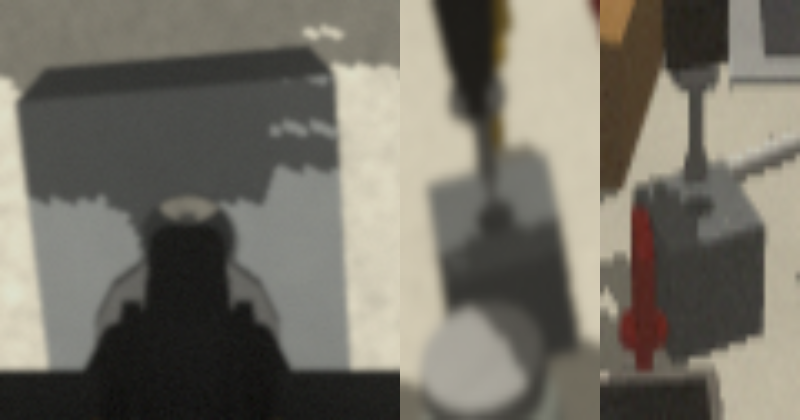

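The hole sits directly below the key: wrist crop hole centre 188 vs key 187, side crop 699 vs 696. I'll lower it in steps.

Call:
move_arm(series=[[-1, 0, 0.08, -0.006, 0], [-1, 0, 0.08, 0, 0], [-1, 0, 0.08, 0, 0], [-1, 0, 0, 0, 0]])

```text
t: 12.8
tool_pos: [0.4585, -0.3085, 0.0901]
eef_rot: [-1.341, 0.979, -0.973]
wrist_force: [0.7, 0.7, -1.4]
gripper_width: 0.0121
```

```bash
python3 q.py
```

```text
[ 0.4585 -0.3085  0.0901] [ 0.72  0.7  -1.41] [-0.058  0.005 -0.016] -72.11 0.012072356805954967 [-0.71  0.55  1.86 -0.    0.73  0.55]
```

Call:
move_arm(series=[[-1, 0, 0.06, 0, 0], [-1, 0, 0.05, 0, 0], [-1, 0, 0.03, 0, 0], [-1, 0, 0.01, 0, 0], [-1, 0, 0, 0, 0]])

```text
t: 13.3
tool_pos: [0.4593, -0.309, 0.0694]
eef_rot: [-1.341, 0.976, -0.976]
wrist_force: [-0.9, -0.3, -1.3]
gripper_width: 0.0119
```

```bash
python3 q.py
```

```text
[ 0.4593 -0.309   0.0694] [-0.91 -0.34 -1.27] [-0.019  0.013 -0.058] -72.09 0.011901349859715464 [-0.71  0.58  1.87 -0.    0.69  0.55]
```

Call:
move_arm(series=[[-1, 0, 0.01, 0, 0], [-1, 0, 0, 0, 0], [0, 0, 0, 0, 0], [0, 0, 0, 0, 0], [0, 0, 0, 0, 0], [0, 0, 0, 0, 0], [0, 0, -0.1, 0, 0], [0, 0, -0.25, 0, 0], [0, 0, -0.25, 0, 0], [0, 0, -0.25, 0, 0], [0, 0, -0.25, 0, 0], [0, 0, 0, 0, 0]])

```text
t: 14.5
tool_pos: [0.4605, -0.31, 0.2379]
eef_rot: [-1.342, 0.969, -0.983]
wrist_force: [0.5, -0.7, 0.3]
gripper_width: 0.0473
```

```bash
python3 q.py; python3 - <<'E'
from h import *
w=snap("wrist","w6");a=snap("scene","s6");b=snap("side","d6")
# compare key region with the start images
for p,q,(v0,v1,u0,u1) in (("s0","s6",(180,215,150,185)),("d0","d6",(155,195,275,310))):
    A=cv2.imread(f"pics/{p}.png").astype(int)[v0:v1,u0:u1];B=cv2.imread(f"pics/{q}.png").astype(int)[v0:v1,u0:u1]
    print(p,abs(A-B).mean().round(2),[ (np.argwhere(X.max(2)<55).mean(0)+[v0,u0]).round(1) for X in (A,B)],[(X.max(2)<55).sum() for X in(A,B)])
# dial: skirt/pointer in w4
im=cv2.imread("pics/w4.png")
L=np.zeros((480,800,3),np.uint8)
L[:,:480]=cv2.resize(im[125:225,310:410],(480,480),interpolation=2)
L[:240,480:]=cv2.resize(b[150:203,265:330],(320,240)); L[240:,480:]=cv2.resize(a[160:220,140:200],(320,240))
cv2.imwrite("pics/v6.png",L)
E
```

```text
[ 0.4605 -0.31    0.2379] [ 0.48 -0.66  0.29] [-0.016  0.009 -0.03 ] -72.09 0.04727889096839654 [-0.71  0.36  1.71 -0.    1.06  0.55]
s0 40.76 [array([198.3, 165.3]), array([198.6, 164.7])] [np.int64(107), np.int64(79)]
d0 5.21 [array([171.1, 291.7]), array([166.7, 291.1])] [np.int64(235), np.int64(175)]
```

View pics/v6.png

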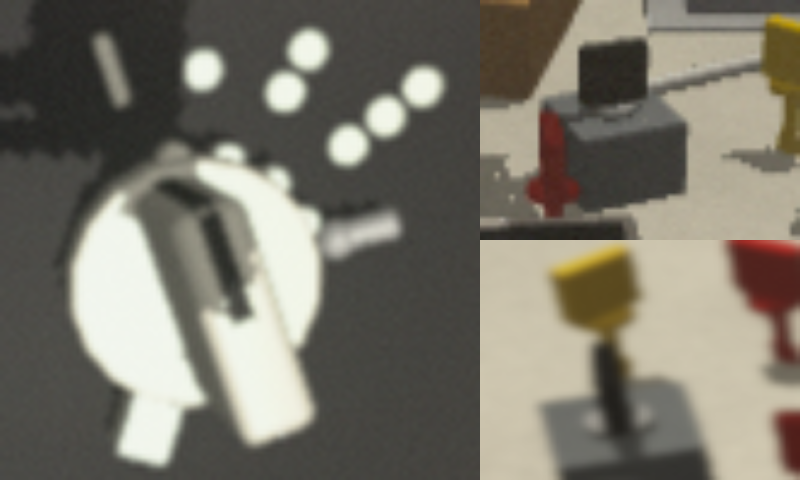

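The key is home, with its collar flat on the stand in both crops. In the left crop, the skirt centre is at wrist px (351,183.8) and the innermost third dot at (382.3,155.2). Next I'll work out the dial's axis and the move.

```bash
python3 - <<'E'
from h import *
from scipy.optimize import least_squares
P={k:ray("w4",310+u/4.8,125+v/4.8,.09)[:2] for k,u,v in (("one",204,70),("two",285,92),("three",347,145),("bar",112,70),("three3",423,86),("two2",309,49))}
ax0=ray("w4",351,183.8,.103)[:2];print("skirt",ax0.round(4))
f=lambda a:[np.hypot(*(P[k]-a))-.041 for k in("one","two","three")]
ax=least_squares(f,ax0).x;print("fit",ax.round(4))
for A in(ax0,ax): print({k:(np.degrees(np.arctan2(*(p-A)[::-1])).round(1),np.hypot(*(p-A)).round(4)) for k,p in P.items()}, np.hypot(*(A-[.5394,.0505])))
s=st();R=Ro.from_rotvec(s["eef_rot"]).as_matrix()
A=(ax+ax0)/2;d=np.r_[A-s["tool_pos"][:2],0];print(A,(R.T@d)/.15)
E
```

```text
skirt [ 0.5757 -0.0132]
fit [ 0.5753 -0.0133]
{'one': (np.float64(15.1), np.float64(0.0405)), 'two': (np.float64(-9.1), np.float64(0.0406)), 'three': (np.float64(-33.1), np.float64(0.0407)), 'bar': (np.float64(39.9), np.float64(0.0437)), 'three3': (np.float64(-33.0), np.float64(0.0591)), 'two2': (np.float64(-9.0), np.float64(0.0499))} 0.07330217050160097
{'one': (np.float64(15.2), np.float64(0.041)), 'two': (np.float64(-8.8), np.float64(0.041)), 'three': (np.float64(-32.5), np.float64(0.041)), 'bar': (np.float64(39.7), np.float64(0.0441)), 'three3': (np.float64(-32.6), np.float64(0.0594)), 'two2': (np.float64(-8.7), np.float64(0.0504))} 0.07322541114519347
[ 0.57549659 -0.0132539 ] [-1.63553285e+00  2.95708115e-04  1.34510671e+00]
```

Call:
move_arm(series=[[0, -0.2044, 0, 0.1681, 0], [0, -0.2044, 0, 0.1681, 0], [0, -0.2044, 0, 0.1681, 0], [0, -0.2044, 0, 0.1681, 0], [0, -0.2044, 0, 0.1681, 0], [0, -0.2044, 0, 0.1681, 0], [0, -0.2044, 0, 0.1681, 0], [0, -0.2044, 0, 0.1681, 0], [0, 0, 0, 0, -0.1206], [0, 0, 0, 0, -0.1206], [0, 0, 0, 0, -0.1206], [0, 0, 0, 0, 0]])

```text
t: 15.85
tool_pos: [0.5753, -0.0134, 0.2314]
eef_rot: [-1.461, 0.687, -0.683]
wrist_force: [-0.3, -0.5, -0.3]
gripper_width: 0.0475
```

```bash
python3 - <<'E'
from h import *
import subprocess
w=snap("wrist","w7")
s=st();R=Ro.from_rotvec(s["eef_rot"]).as_matrix();x=R[:,0]
print(s["tool_pos"].round(4),np.degrees(np.arctan2(x[1],x[0])),(R.T@np.r_[np.array([.5755,-.0132])-s["tool_pos"][:2],0]/.15).round(3))
g=cv2.cvtColor(w,6);print(proj("w7",[.5755,-.0132,.143]).round(1))
for e in(.022,-.022):
    a=np.radians(39.7);print(proj("w7",[.5755+e*np.cos(a),-.0132+e*np.sin(a),.143]).round(1))
for v in (195,200,205): print(v,g[v,245:312].tolist())
E
```

```text
[ 0.5754 -0.0135  0.2317] -50.5371385650055 [-0.001 -0.     0.002]
[276.6 214.9]
[276.6 187.7]
[276.5 240.9]
195 [39, 40, 42, 44, 56, 92, 126, 140, 145, 147, 150, 157, 161, 162, 171, 204, 233, 242, 243, 243, 243, 237, 200, 148, 133, 137, 143, 141, 121, 84, 54, 47, 49, 83, 127, 148, 147, 142, 136, 147, 202, 235, 242, 243, 243, 243, 243, 242, 244, 243, 243, 243, 244, 244, 243, 240, 222, 165, 127, 108, 89, 80, 77, 76, 77, 76, 76]
200 [75, 73, 75, 82, 121, 183, 221, 220, 217, 234, 242, 243, 243, 243, 244, 243, 244, 243, 244, 243, 243, 238, 210, 156, 133, 137, 143, 140, 121, 84, 53, 47, 51, 82, 126, 147, 155, 177, 187, 182, 206, 234, 242, 243, 243, 243, 243, 243, 243, 243, 243, 243, 243, 244, 243, 243, 241, 233, 227, 231, 219, 154, 92, 78, 77, 67, 61]
205 [72, 74, 77, 88, 145, 218, 240, 243, 243, 243, 244, 243, 243, 243, 244, 243, 244, 243, 244, 244, 243, 238, 210, 156, 132, 137, 143, 141, 121, 86, 66, 61, 65, 124, 213, 238, 241, 233, 216, 197, 228, 241, 243, 244, 243, 243, 243, 243, 243, 244, 243, 243, 244, 243, 243, 244, 240, 223, 161, 125, 144, 169, 190, 207, 199, 187, 191]
```

The bar is centred (columns 267.5–284.5, pointer at 276 against a predicted 276.6) and parallel to the jaws. I'll descend and grip it.

Call:
move_arm(series=[[0, 0, 0.2, 0, 0], [0, 0, 0.2, 0, 0], [0, 0, 0.2, 0, 0], [0, 0, 0.15, 0, 0], [0, 0, 0.06, 0, 0], [0, 0, 0, 0, 0], [0, 0, 0, 0, 0]])

```text
t: 16.6
tool_pos: [0.5762, -0.0137, 0.1122]
eef_rot: [-1.459, 0.687, -0.688]
wrist_force: [0.4, 0.1, -0.3]
gripper_width: 0.0476
```

Call:
move_arm(series=[[-1, 0, 0, 0, 0], [-1, 0, 0, 0, 0], [-1, 0, 0, 0, 0], [-1, 0, 0, 0, 0], [-1, 0, 0, 0, 0], [-1, 0, 0, 0, 0]], force=60)

```text
t: 17.2
tool_pos: [0.5756, -0.0133, 0.1118]
eef_rot: [-1.459, 0.687, -0.686]
wrist_force: [-1.8, 3.1, 4.2]
gripper_width: 0.0137
```

```bash
python3 q.py
```

```text
[ 0.5756 -0.0133  0.1118] [-1.78  3.12  4.18] [ 0.512  0.367 -0.003] -50.38 0.013684470701768632 [-0.14  0.55  1.79  0.    0.81  0.74]
```

Call:
move_arm(series=[[-1, 0, 0, 0, 0.1], [-1, 0, 0, 0, 0.1], [-1, 0, 0, 0, 0.1], [-1, 0, 0, 0, 0.1], [-1, 0, 0, 0, 0.1], [-1, 0, 0, 0, 0.1], [-1, 0, 0, 0, 0.1], [-1, 0, 0, 0, 0.1], [-1, 0, 0, 0, 0.1], [-1, 0, 0, 0, 0.1], [-1, 0, 0, 0, 0.1], [-1, 0, 0, 0, 0.1]])

```text
t: 18.4
tool_pos: [0.5755, -0.0124, 0.1118]
eef_rot: [-0.883, 1.617, -1.614]
wrist_force: [-2.0, 10.5, 5.0]
gripper_width: 0.0141
```

```bash
python3 q.py; python3 - <<'E'
from h import *
snap("wrist","w8");snap("scene","s8");snap("side","d8")
w=cv2.imread("pics/w8.png");g=cv2.cvtColor(w,6)
for v in range(180,240,6): print(v,g[v,255:300:2].tolist())
for n,a in(("three",-32.8),("two",-9)):
    a=np.radians(a);print(n,proj("w8",[.5755+.041*np.cos(a),-.0132+.041*np.sin(a),.09]),proj("w8",[.5755+.022*np.cos(a),-.0132+.022*np.sin(a),.143]))
E
```

```text
[ 0.5755 -0.0124  0.1118] [-2.01 10.52  5.02] [1.997 0.444 0.143] -122.63 0.014127352471988604 [-0.14  0.55  1.79  0.    0.81  2.  ]
180 [32, 31, 33, 35, 34, 35, 33, 73, 134, 146, 146, 146, 141, 93, 35, 33, 34, 35, 37, 35, 37, 34, 37]
186 [30, 31, 33, 31, 28, 32, 32, 29, 35, 34, 33, 33, 34, 35, 34, 37, 35, 35, 37, 33, 35, 40, 80]
192 [29, 29, 29, 31, 31, 32, 33, 32, 32, 31, 35, 35, 35, 55, 63, 64, 63, 66, 61, 37, 52, 92, 104]
198 [32, 31, 32, 33, 33, 31, 34, 34, 32, 33, 33, 33, 36, 43, 57, 65, 56, 40, 64, 108, 134, 162, 203]
204 [29, 34, 30, 31, 31, 29, 30, 33, 33, 35, 36, 39, 60, 96, 113, 139, 120, 68, 112, 151, 177, 211, 203]
210 [39, 66, 86, 96, 97, 98, 100, 104, 106, 111, 116, 113, 107, 108, 113, 146, 169, 163, 102, 81, 77, 100, 109]
216 [126, 140, 145, 144, 142, 142, 140, 132, 113, 69, 64, 65, 100, 133, 137, 143, 144, 146, 171, 228, 214, 165, 141]
222 [142, 144, 144, 141, 108, 94, 95, 96, 72, 31, 28, 31, 58, 96, 97, 94, 97, 134, 150, 224, 242, 242, 242]
228 [142, 144, 143, 133, 98, 94, 97, 95, 68, 30, 32, 30, 58, 97, 97, 95, 94, 124, 169, 234, 241, 242, 242]
234 [141, 143, 141, 113, 95, 97, 97, 97, 62, 31, 28, 30, 52, 96, 95, 96, 94, 101, 158, 231, 241, 242, 242]
three [276.88654183 176.47595284] [277.0648369  238.61143845]
two [248.2083346  182.39409086] [256.8378648  242.58346565]
```

```bash
python3 - <<'E'
from h import *
w=cv2.imread("pics/w8.png");g=cv2.cvtColor(w,6).astype(float)
for v in range(216,244,3):
    k=np.clip(85-g[v,266:286],0,None);print(v,(k*np.arange(266,286)).sum()/k.sum() if k.sum() else None)
T=np.zeros(g.shape,np.uint8);T[140:190,255:300]=(g[140:190,255:300]>90)*255
n,l,s,c=cv2.connectedComponentsWithStats(T);print([(s[i,4],c[i].round(2)) for i in range(1,n)])
L=cv2.resize(w[130:260,210:350],None,fx=4,fy=4,interpolation=2);cv2.imwrite("pics/v8.png",cv2.convertScaleAbs(L,alpha=1.3))
print(proj("w8",[.5755,-.0132,.143]),proj("w8",[.5755,-.0132,.09]))
E
```

```text
216 275.39814814814815
219 275.236074270557
222 275.1954887218045
225 275.17661691542287
228 275.1453201970443
231 275.18036529680364
234 275.1689497716895
237 275.0545023696682
240 None
243 275.1121794871795
[(np.int32(343), array([275.42, 153.26])), (np.int32(133), array([275.35, 177.09])), (np.int32(2), array([299. , 188.5]))]
[276.8846794  284.35926141] [276.64392568 243.65524672]
```

View pics/v8.png

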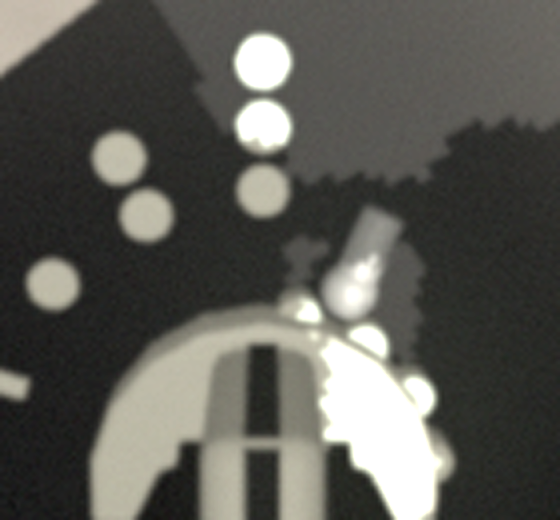

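The pointer line (column 275.2) lines up with the three dots (275.4). I'll hold it a moment, check it is steady and the bystanders haven't moved, then hand in.

Call:
move_arm(series=[[-1, 0, 0, 0, 0], [-1, 0, 0, 0, 0], [-1, 0, 0, 0, 0], [-1, 0, 0, 0, 0], [-1, 0, 0, 0, 0]])

```text
t: 19.05
tool_pos: [0.5755, -0.0124, 0.1118]
eef_rot: [-0.886, 1.614, -1.611]
wrist_force: [-2.3, 9.0, 5.1]
gripper_width: 0.0136
```

```bash
python3 q.py; python3 - <<'E'
from h import *
w=snap("wrist","w9");b=snap("side","d9");a=snap("scene","s9");g=cv2.cvtColor(w,6).astype(float)
for v in (222,231,243):
    k=np.clip(85-g[v,266:286],0,None);print(v,(k*np.arange(266,286)).sum()/k.sum())
for n,p,q,(v0,v1,u0,u1) in (("brown/pill side","d0","d9",(290,350,215,312)),("swab side","d0","d9",(162,197,236,258)),("key side","d0","d9",(158,195,280,306)),("tongue side vs after turn","d4","d9",(218,234,266,288)),("brown/pill scene","s0","s9",(205,275,400,432)),("swab scene","s0","s9",(222,268,150,186))):
    A,B=[cv2.imread(f"pics/{x}.png").astype(int)[v0:v1,u0:u1] for x in(p,q)];print(n,abs(A-B).mean().round(1))
order.finish_job()
E
```

```text
[ 0.5755 -0.0124  0.1118] [-2.26  9.01  5.07] [1.927 0.376 0.083] -122.39 0.013607653829332834 [-0.14  0.55  1.79  0.    0.81  2.  ]
222 275.22332506203475
231 275.1733966745843
243 275.1132686084142
brown/pill side 28.3
swab side 73.5
key side 3.8
tongue side vs after turn 7.6
brown/pill scene 16.9
swab scene 12.3
the job is handed in; nothing more can be done
```

The job is handed in at about 19 s, with the arm still holding the dial on its third click. I could not confirm at the end that the bottles and swab jar are unmoved.

- **Key and lock:** I took the black key from its stand and turned the lock clockwise until the torque rose from 0.05 to 0.15 N·m. The side view put the tongue about 72° from its start, against about 69° for the stop, which is within pixel error. The key went back in its stand, and two views show the collar flat on top.
- **Dial:** I gripped it at 60 N and turned it 72°. The pointer line sits at image column 275.2 and the three dots at 275.4. It held steady over the last 0.65 s.
- **Bystanders:** My last check only compared their image patches with the start images, and it disagreed. The patches differed by 12 to 74 grey levels, while the key's patch differed by 4. Arm shadow and blocked views could explain this, but I did not establish it. I had used up my picture views, so I could not look. I handed in from the same script, before reading those numbers. No move showed contact force other than from gripping and turning, and the planned paths stayed clear of them.

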